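# Separate two stuck staining jars

## Robot

A 6-joint arm with a two-finger parallel gripper is mounted at the origin on the work surface; the furniture and walls round the work are solid. World frame = base frame: x ahead of the robot, y to its left, z up, the work surface at z = 0. Lengths are in m, angles in rad, forces in N, time in s.
With the tool pointing down it reaches from about 0.375 to 0.975 m from the base axis. Payload 3.8 kg.
Tool frame: the origin (TCP) lies at the very end of the fingers, on their centre line; the grasp point (between the pads) lies 19 mm behind it; y points along the fingers, x is the direction in which the jaws open and shut, and the axes are right-handed (so a half turn about y gives the same grasp; the last joint's range is limited). The gripper opens to 85 mm and grips with 20 to 120 N. Pads are 22 mm wide; open, the fingers measure 114 mm over their backs; the gripper's body (76 mm by 85 mm) begins 54 mm behind the grasp point. The pads swing forward as they close: fully open they stand 13 mm farther back than shut.
Start: joints at [-1.32, 0.264, 1.604, -0, 1.274, -0.037], TCP at [0.192, -0.647, 0.231] pointing down, gripper open.
Joint ranges: [-2.63, 2.63], [-0.94, 2.18], [0.31, 2.57], [-1.31, 4.45], [0, 2.66], [-2.55, 2.55]. Speed limits (rad/s): [2.57, 2.57, 3.14, 3.14, 3.14, 3.14].

## Interface

Orientations are given as a rotation vector (axis times angle).
In Python, from workcell import bot, cams gives the robot as it stands.
- The arm moves only by the tool play_rows, never from a script. Its argument "motion" is a list of rows, each a list of 2 entries, a list of its own where there are three numbers: the shift along the world's x, y, z normalised to -1 to 1, where 1 is 400 mm, then the turn, a rotation vector about the world's x, y, z normalised to -1 to 1, where 1 is pi/4 rad. In form: [[[tx, ty, tz], [ax, ay, az]], ...]. A call has 1 to 10 rows; each row is the pose to reach, as a shift and turn from the pose commanded when the call began; what a row does not reach only later rows make up. A row lasts 1/8 s, in which the tool goes at most 62.5 mm and 10.7 degrees, less where a joint would pass 70% of its speed; a pose out of reach is approached as far as the arm can. A call with a number of a shift or a turn outside -1 to 1 is refused whole. A call with a gripper value outside its range is refused whole. "gripper" is the closure, from 0 (fully open) to 1 (shut), set as the call begins (left out, the last holds). The fingers move at their own pace and stop on an object; "squeeze" is the grip in N (left out, the last holds). Time passes only in rows, so rows that repeat a pose let the fingers close. It gives the time, the measured TCP pose, the force and the opening at its end, in the units of the state.
- bot.read_state(): the state, without advancing time (a new reading comes with each control period).
- cams.read_camera(name): name is "scene" or "top" or "wrist"; returns (picture, depth): 400x640x3 uint8, red, green, blue; 400x640 float32, m along the optical axis (not along the pixel's ray), 0 where there is no reading.
- cams.calibration(name): a dict with "mtx" (3x3 intrinsics, pixels), "R" (3x3) and "t" (3): a world point X has camera coordinates R X + t; the wrist camera has in their place "tool_from_camera" (4x4, takes a point from camera to tool coordinates, whose origin is the TCP and whose axes are the tool frame's). Camera axes: x right, y down, z forward; pixel columns grow to the right and rows downward; lengths in m; the calibration is good to about 2 mm. A picture is of the moment at which its call begins: read the wrist's pose just before it. calibration takes no time and is no camera call.
- bot.finish_job(): hands the job in, once; it reports no verdict.
Trained networks look in the newest picture that a camera, given by its name, has taken for a name from the list of things; names that differ only in an ending like _2 or _b are one class to them, and where a whole thing is asked for, a point or a joint stands for the part that bears it (a point fixed in the world has none). Each returns a list of dicts, best first, with "conf" (0 to 1); they miss things now and then, are a little off and sometimes report something else, mostly with a low value. They report only what shows in the picture. A call takes as long as a camera call.
- cams.recognise(camera, label): "xyz" ([x, y, z] in m, in the coordinates of the camera as it stood for that picture, good to about 4 mm: the middle of the surface that is visible of it).
- cams.regions_of(camera, label): "mask" (400x640 bool, what is visible of it).
- cams.mark_of(camera, label): "xyz" ([x, y, z] in m, in the coordinates of the camera as it stood for that picture, good to about 4 mm: a listed point, or the origin of a listed thing).
The state is a dict: "time": time; "q": joint angles; "joint_vel": joint speeds; "joint_torque": joint torques, N m; "tool_pos": TCP position; "tcp_rot": TCP orientation; "wrist_force": force on the tool from outside, world axes, zero at the start; "torque": the same for the moment, N m; "width": opening from 0.0 (shut) to 1.0 (fully open).
Only numpy, scipy, OpenCV 4.12 (cv2) and the standard library are available. Lean on these libraries where they do the work, as an engineer would, in place of code of your own. Each camera call takes 0.05 s, during which the arm holds its last target.

## Task

The blue square staining jar is stuck upside down over the white one in the grey separating stand. Slide the stand's yellow fork fully home so that it holds the white jar's flange down, then lift the blue jar straight up off the white one and stand it, still upside down, in the middle of the aluminium drying tray. The white jar must stay down in the stand and the fork must stay home.

Things in the scene. Friction and masses are not known exactly. Their poses are not given: they have to be found in the camera images.
- blue_jar: Blue square jar, closed end up, 58 x 58 mm outside, 50 mm high, walls 3 mm, 0.12 kg. Origin: centre of its open rim (underside); z up, x, y square to its sides. It starts over the white jar, same axes, rim 20 mm above the white jar's underside; rubber bumpers inside cling to that jar (about 3 N, more than its weight). Free after rising 45 mm. (A green jar of the same shape is not wanted.)
- white_jar: White square jar, closed end up, under the blue one: 44 x 44 mm, 65 mm high, foot flange 76 x 76 x 5 mm, 0.12 kg. Origin: centre of its underside, 6 mm above the table in the nest of the fixed grey stand (185 x 116 mm, guides up to 24 mm above the table). Its x axis points along the fork's homeward slide, z up.
- fork_tab (a point): Top centre of the fork's yellow upright tab, 55 mm above the table; tab 12 mm along the slide, 24 mm across, 36 mm tall on the fork plate. The fork slides along the white jar's +x, towards the jars, against 2 N friction, and stays where left. In the white jar's frame the tab starts at x -121 to -114 mm, y about 0; fully home, against its stop, x is -60 mm and the arms lie over the flange.
- tray: Flat square aluminium drying tray fixed on the table, 120 x 120 mm outside, 12 mm high, walls 4 mm. Origin: centre of its underside; its inner floor is about 4 mm above the table.

How it is judged:
By the outcome, as a careful person would: the job done as asked, in the order asked, and still so for the second after the job is handed in, with the robot touching nothing.
It also fails if it takes over 51 s, if anything falls off the work surface, if the arm or the gripper's body presses on something with over 40 N, if the wrist force passes 120 N, or if a joint passes its speed limit or range.

## Working session

There is one attempt and no reset: what is moved stays moved. The work goes in short steps, Python scripts to look and compute and a tool call to move; the robot and the scene stay as the last step left them, time stands still between calls to the robot, and variables do not carry over. Pictures are saved under pics/ and viewed, and the job is handed in when it is done.

Besides the shell and the picture viewer there is one more tool, called after "Emit:" as a command line: name --argument value ..., lists and objects as JSON in quotes. play_rows: Moves the arm, as the interface text tells. Its arguments: {"type":"object","properties":{"motion":{"type":"array","items":{"type":"array"}},"gripper":{"type":"number"},"squeeze":{"type":"number"}},"required":["motion"]}

```bash
mkdir -p pics; cat > h.py <<'E'
import numpy as np, cv2
from workcell import bot, cams
from scipy.spatial.transform import Rotation as Ro
def w(cam,p):
    c=cams.calibration(cam); return np.array(c["R"]).T@(np.array(p)-np.array(c["t"]))
def save(cam,n):
    im,d=cams.read_camera(cam); cv2.imwrite(f"pics/{n}.png",im[:,:,::-1]); return im,d
def cloud(cam,d):
    c=cams.calibration(cam);K=np.array(c["mtx"]);v,u=np.mgrid[:400,:640]
    P=np.stack([(u-K[0,2])/K[0,0]*d,(v-K[1,2])/K[1,1]*d,d],-1)
    return (P-np.array(c["t"]))@np.array(c["R"])
E
python3 - <<'E'
from h import *
np.set_printoptions(precision=4,suppress=True)
s=bot.read_state();print(s)
for cam in("top","scene"):
    im,d=save(cam,cam+"0"); np.save(cam+"d.npy",d)
    for l in("blue_jar","white_jar","fork_tab","tray"):
        for r in cams.mark_of(cam,l)[:2]: print(cam,l,r["conf"],w(cam,r["xyz"]))
E
```

```text
{'time': 0.0, 'q': array([-1.3199,  0.2648,  1.6054, -0.    ,  1.2737, -0.0369]), 'joint_vel': array([-0.0008, -0.0027, -0.0008,  0.001 , -0.0002,  0.0005]), 'joint_torque': array([ -0.0002, -51.5113, -36.7321,  -0.0001,   0.0132,  -0.    ]), 'tool_pos': array([ 0.1914, -0.6465,  0.2299]), 'tcp_rot': array([-1.3303,  0.9959, -0.9929]), 'wrist_force': array([-0.6175,  0.5196, -0.4547]), 'torque': array([-0.0131, -0.0191,  0.0356]), 'width': 1.005219051529226}
top blue_jar 0.76 [0.5233 0.2855 0.0209]
top white_jar 0.75 [0.5223 0.2848 0.0084]
top fork_tab 0.86 [0.4055 0.2743 0.0571]
top tray 0.73 [0.5372 0.0943 0.0002]
scene blue_jar 0.59 [0.5249 0.2858 0.022 ]
scene white_jar 0.9 [0.5246 0.2808 0.0061]
scene fork_tab 0.79 [0.4101 0.2728 0.0537]
scene tray 0.87 [ 0.5355  0.0889 -0.0069]
```

View pics/top0.png

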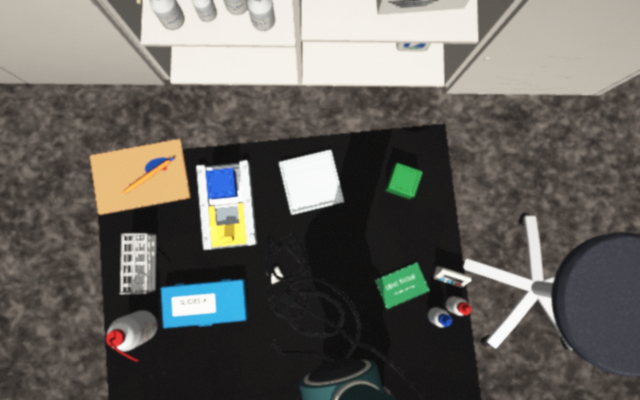

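View pics/scene0.png

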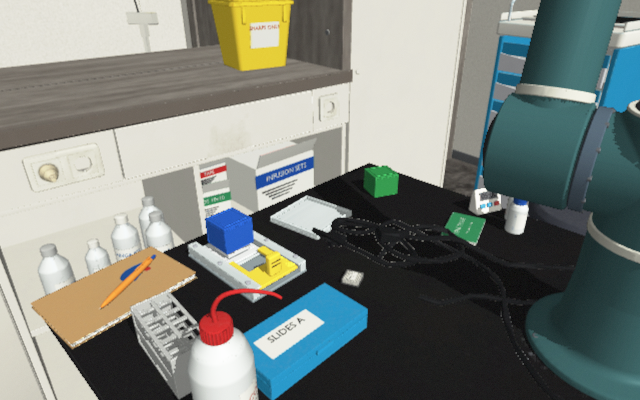

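```bash
python3 - <<'E'
from h import *
np.set_printoptions(precision=4,suppress=True)
im=cv2.imread("pics/top0.png")
d=np.load("topd.npy");P=cloud("top",d)
def reg(c,zl,zh,r):
    m=(d>0)&(P[...,2]>zl)&(P[...,2]<zh)&(abs(P[...,0]-c[0])<r)&(abs(P[...,1]-c[1])<r)
    q=P[m]; print(c,m.sum(),q.mean(0),q.min(0),q.max(0))
    b=cv2.minAreaRect((q[:,:2]*1000).astype(np.float32)); print("rect mm",b)
    return q
reg((.523,.285),.066,.09,.05)
reg((.407,.273),.045,.062,.03)
reg((.537,.093),.008,.02,.08)
reg((.5,.28),.010,.03,.14)
m=(d>0)&(P[...,2]>.03)
n,l,st,ce=cv2.connectedComponentsWithStats(m.astype(np.uint8))
for i in range(1,n):
    if st[i,4]>60: q=P[l==i];print(st[i],q.min(0),q.max(0))
s=bot.read_state();print(Ro.from_rotvec(s["tcp_rot"]).as_matrix())
print(cams.calibration("wrist"))
E
```

```text
(0.523, 0.285) 778 [0.5243 0.284  0.075 ] [0.4935 0.2528 0.0661] [0.5557 0.3148 0.0808]
rect mm ((524.97998046875, 284.4299011230469), (58.32331848144531, 58.083187103271484), 6.313319206237793)
(0.407, 0.273) 67 [0.4079 0.2718 0.0541] [0.4025 0.2603 0.046 ] [0.4132 0.2834 0.0592]
rect mm ((407.866455078125, 271.8417053222656), (10.693684577941895, 23.07809829711914), 0.4629194736480713)
(0.537, 0.093) 415 [0.5374 0.0931 0.0113] [0.4661 0.0215 0.008 ] [0.6086 0.1652 0.0171]
rect mm ((537.101318359375, 93.4620361328125), (120.21546936035156, 119.63096618652344), 14.102530479431152)
(0.5, 0.28) 3129 [0.482  0.2925 0.0192] [0.3853 0.1404 0.01  ] [0.6311 0.4199 0.0298]
rect mm ((495.4724426269531, 291.4501037597656), (298.8184814453125, 229.0166778564453), 79.53935241699219)
[388 163  34  35 775] [ 0.5016 -0.1446  0.03  ] [ 0.5733 -0.0739  0.0539]
[206 168  32  32 893] [0.493  0.2524 0.03  ] [0.5557 0.3148 0.0808]
[ 120  234   32   60 1168] [0.2932 0.4341 0.03  ] [0.4167 0.492  0.0678]
[ 266  234  102  114 2792] [ 0.1814 -0.0281  0.0302] [0.4185 0.1871 0.1072]
[221 236  13   6  74] [0.40
[... 263 characters left out ...]
431 309  21  18 285] [ 0.229  -0.1974  0.0302] [ 0.2629 -0.1644  0.1007]
[ 106  312   48   49 1386] [0.1846 0.4049 0.0302] [0.2518 0.4871 0.1948]
[272 340  38  15 164] [0.1658 0.0948 0.03  ] [0.1981 0.1721 0.0545]
[ 299  358   98   42 2955] [ 0.1445 -0.0252  0.2095] [0.2039 0.1116 0.4247]
[[ 0.2838 -0.      0.9589]
 [-0.9589  0.0001  0.2838]
 [-0.0001 -1.     -0.    ]]
{'mtx': array([[290.6888,   0.    , 318.6237],
       [  0.    , 290.6888, 201.2109],
       [  0.    ,   0.    ,   1.    ]]), 'tool_from_camera': array([[ 1.    , -0.    ,  0.001 ,  0.0004],
       [-0.001 , -0.2922,  0.9563, -0.1424],
       [ 0.0003, -0.9563, -0.2922,  0.0739],
       [ 0.    ,  0.    ,  0.    ,  1.    ]])}
```

The top view shows the blue jar at about pixel (221,183), the fork tab at (228,238) and the tray at (311,181). The depth data agree with the networks on all three. Both views put the unwanted green jar well away, at (405,180) in the top view. Next I'll check that the cabinet leaves enough clearance.

```bash
python3 - <<'E'
from h import *
np.set_printoptions(precision=3,suppress=True,linewidth=200)
for cam in("top","scene"):
    d=np.load(cam+"d.npy");P=cloud(cam,d)
    for y0 in np.arange(-.3,.5,.1):
        r=[]
        for x0 in np.arange(.35,1.0,.05):
            m=(d>0)&(abs(P[...,0]-x0-.025)<.025)&(abs(P[...,1]-y0-.05)<.05)
            r.append(P[m][:,2].max() if m.any() else np.nan)
        print(cam,round(y0,1),np.array(r))
E
```

```text
top -0.3 [ 0.005  0.006  0.005  0.007  0.005  0.004  0.003    nan    nan -0.74  -0.728 -0.728 -0.291]
top -0.2 [ 0.028  0.006  0.007  0.054  0.053  0.007  0.005    nan    nan -0.729 -0.728 -0.728 -0.288]
top -0.1 [ 0.006  0.007  0.006  0.054  0.053  0.005  0.005    nan    nan -0.73  -0.726 -0.727 -0.289]
top 0.0 [ 0.071  0.006  0.016  0.017  0.016  0.015  0.001    nan    nan -0.73  -0.725 -0.726 -0.291]
top 0.1 [ 0.093  0.071  0.017  0.017  0.016  0.007    nan    nan    nan -0.728 -0.728 -0.727 -0.047]
top 0.2 [ 0.026  0.059  0.079  0.081  0.079  0.006    nan    nan -0.732 -0.724 -0.723 -0.728 -0.33 ]
top 0.3 [ 0.029  0.029  0.08   0.081  0.075  0.012    nan    nan -0.727 -0.727 -0.729 -0.727 -0.333]
top 0.4 [ 0.066  0.068  0.017  0.025  0.025  0.015    nan    nan -0.731 -0.726 -0.727  0.069 -0.326]
scene -0.3 [0.002 0.003 0.003 0.003 0.002 0.002 0.003   nan   nan   nan   nan   nan 0.175]
scene -0.2 [0.029 0.003 0.004 0.052 0.053 0.003 0.003   nan   nan   nan   nan   nan 0.175]
scene -0.1 [0.003 0.003 0.003 0.052 0.052 0.003 0.003   nan   nan   nan   nan   nan 0.175]
scene 0.0 [0.003 0.003 0.014 0.014 0.015 0.014 0.001   nan   nan   nan   nan   nan 0.176]
scene 0.1 [0.091 0.07  0.015 0.015 0.014 0.003   nan   nan   nan   nan   nan   nan 0.176]
scene 0.2 [0.026 0.057 0.078 0.079 0.076 0.002   nan   nan   nan   nan   nan   nan 0.177]
scene 0.3 [0.027 0.029 0.078 0.079 0.076 0.011   nan   nan   nan   nan   nan   nan 0.177]
scene 0.4 [0.062 0.065 0.012 0.021 0.023 0.011   nan   nan   nan   nan   nan 0.075 0.177]
```

Emit:
play_rows --motion '[[[0.75,0.875,0.05],[0,0,-0.231]],[[0.75,0.875,0.05],[0,0,-0.231]],[[0.75,0.875,0.05],[0,0,-0.231]],[[0.75,0.875,0.05],[0,0,-0.231]],[[0.75,0.875,0.05],[0,0,-0.231]],[[0.75,0.875,0.05],[0,0,-0.231]],[[0.75,0.875,0.05],[0,0,-0.231]],[[0.75,0.875,0.05],[0,0,-0.231]],[[0.75,0.875,0.05],[0,0,-0.231]]]' --gripper 1

```text
time: 1.62
tool_pos: [0.4927, -0.2957, 0.2516]
tcp_rot: [-1.259, 1.127, -1.128]
wrist_force: [0.5, -0.0, -0.1]
width: 0.001
```

Emit:
play_rows --motion '[[[-0.15,0.99,0],[0,0,0]],[[-0.15,0.99,0],[0,0,0]],[[-0.15,0.99,0],[0,0,0]],[[-0.15,0.99,0],[0,0,0]],[[-0.15,0.99,0],[0,0,0]],[[-0.15,0.99,0],[0,0,0]],[[-0.15,0.99,0],[0,0,0]],[[-0.15,0.99,0],[0,0,0]]]'

```text
time: 2.62
tool_pos: [0.4313, 0.0991, 0.2514]
tcp_rot: [-1.259, 1.128, -1.129]
wrist_force: [0.5, 0.0, -0.4]
width: -0.0
```

Emit:
play_rows --motion '[[[-0.145,0.423,-0.125],[0,0,0]],[[-0.145,0.423,-0.125],[0,0,0]],[[-0.145,0.423,-0.125],[0,0,0]],[[-0.145,0.423,-0.125],[0,0,0]],[[-0.145,0.423,-0.125],[0,0,0]]]'

```text
time: 3.25
tool_pos: [0.3744, 0.2666, 0.2012]
tcp_rot: [-1.258, 1.13, -1.132]
wrist_force: [-0.7, 0.1, 0.1]
width: 0.001
```

```bash
cat >> h.py <<'E'
def wT(s=None):
    s=s or bot.read_state(); T=np.eye(4);T[:3,:3]=Ro.from_rotvec(s["tcp_rot"]).as_matrix();T[:3,3]=s["tool_pos"]
    return T@np.array(cams.calibration("wrist")["tool_from_camera"])
def wcloud(d,T):
    K=np.array(cams.calibration("wrist")["mtx"]);v,u=np.mgrid[:400,:640]
    P=np.stack([(u-K[0,2])/K[0,0]*d,(v-K[1,2])/K[1,1]*d,d],-1)
    return P@T[:3,:3].T+T[:3,3]
E
python3 - <<'E'
from h import *
np.set_printoptions(precision=4,suppress=True)
s=bot.read_state();print(s["tool_pos"],s["time"],s["q"]);print(Ro.from_rotvec(s["tcp_rot"]).as_matrix())
T=wT(s);im,d=save("wrist","w1");P=wcloud(d,T);np.save("w1P.npy",P)
for l in("blue_jar","fork_tab"):
    for r in cams.mark_of("wrist",l)[:2]: print(l,r["conf"],T[:3,:3]@r["xyz"]+T[:3,3])
hs=im.astype(int)
b=(d>0)&(P[...,2]>.07)&(P[...,2]<.083)&(abs(P[...,0]-.525)<.05)&(abs(P[...,1]-.284)<.05)
print(cv2.minAreaRect((P[b][:,:2]*1000).astype(np.float32)),P[b].mean(0))
b=(d>0)&(P[...,2]>.05)&(P[...,2]<.06)&(abs(P[...,0]-.408)<.03)&(abs(P[...,1]-.272)<.03)
print(b.sum(),P[b].mean(0) if b.any() else 0)
E
```

```text
[0.3744 0.2666 0.2012] 3.25 [ 0.5655 -0.1302  2.0795 -0.0012  1.1928  2.031 ]
[[ 0.1056  0.0002  0.9944]
 [-0.9944 -0.0012  0.1056]
 [ 0.0012 -1.      0.0001]]
blue_jar 0.94 [0.5211 0.2851 0.0245]
fork_tab 0.59 [0.4101 0.2696 0.0535]
((514.7235107421875, 281.6136474609375), (39.034400939941406, 58.210548400878906), 6.37213134765625) [0.5147 0.2817 0.0749]
279 [0.4082 0.2704 0.0543]
```

View pics/w1.png

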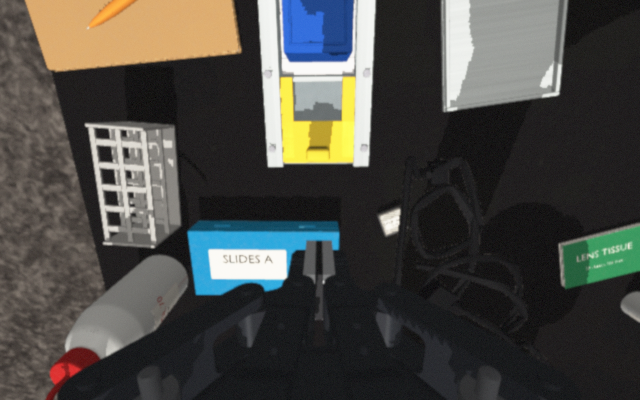

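The wrist view shows the tab at (318,153), straight ahead of the closed fingers at (318,265). The slide direction lines up with the tool. I'll lower the fingers behind the tab and push.

Emit:
play_rows --motion '[[[0,0.0025,-0.13],[0,0,0]],[[0,0.0025,-0.26],[0,0,0]],[[0,0.0025,-0.37],[0,0,0]],[[0,0.0025,-0.42],[0,0,0]],[[0,0.0025,-0.42],[0,0,0]]]'

```text
time: 4.03
tool_pos: [0.373, 0.2669, 0.0319]
tcp_rot: [-1.26, 1.133, -1.132]
wrist_force: [0.1, -0.6, 0.9]
width: 0.0
```

Emit:
play_rows --motion '[[[0.018,0.002,0],[0,0,0]],[[0.036,0.004,0],[0,0,0]],[[0.054,0.006,0],[0,0,0]],[[0.072,0.008,0],[0,0,0]],[[0.09,0.01,0],[0,0,0]],[[0.108,0.0115,0],[0,0,0]],[[0.126,0.0135,0],[0,0,0]],[[0.144,0.0155,0],[0,0,0]]]'

```text
time: 5.03
tool_pos: [0.4316, 0.2753, 0.0332]
tcp_rot: [-1.258, 1.131, -1.13]
wrist_force: [-2.4, 1.3, -1.0]
width: 0.002
```

Emit:
play_rows --motion '[[[0.01,0.001,0],[0,0,0]],[[0.02,0.002,0],[0,0,0]],[[0.03,0.002,0],[0,0,0]],[[0.03,0.002,0],[0,0,0]]]'

```text
time: 5.52
tool_pos: [0.4438, 0.2759, 0.0333]
tcp_rot: [-1.257, 1.13, -1.131]
wrist_force: [0.0, 1.0, -0.3]
width: -0.003
```

Emit:
play_rows --motion '[[[0.005,0,0],[0,0,0]],[[0.005,0,0],[0,0,0]]]'

```text
time: 5.78
tool_pos: [0.4453, 0.276, 0.0333]
tcp_rot: [-1.257, 1.13, -1.131]
wrist_force: [-1.0, 0.3, -0.7]
width: 0.003
```

Emit:
play_rows --motion '[[[0.005,0,0],[0,0,0]],[[0.01,0.001,0],[0,0,0]]]'

```text
time: 6.02
tool_pos: [0.4491, 0.2763, 0.0333]
tcp_rot: [-1.258, 1.13, -1.13]
wrist_force: [-1.8, -0.0, 0.3]
width: 0.003
```

```bash
python3 - <<'E'
from h import *
np.set_printoptions(precision=4,suppress=True)
s=bot.read_state();T=wT(s);im,d=save("wrist","w2");P=wcloud(d,T)
for cam in("top","scene"):
    im,d=save(cam,cam+"2")
    for l in ("fork_tab","blue_jar"):
        for r in cams.mark_of(cam,l)[:2]: print(cam,l,r["conf"],w(cam,r["xyz"]))
    Q=cloud(cam,d);b=(d>0)&(im[...,0]>150)&(im[...,2]<120)&(Q[...,2]>.045)&(Q[...,2]<.065)&(abs(Q[...,0]-.46)<.03)&(abs(Q[...,1]-.277)<.03)
    if b.any(): print(b.sum(),Q[b].mean(0),Q[b].min(0),Q[b].max(0))
E
```

```text
top fork_tab 0.68 [0.4662 0.2787 0.0586]
top blue_jar 0.52 [0.5203 0.2858 0.0202]
scene fork_tab 0.71 [0.4697 0.2802 0.0538]
scene blue_jar 0.81 [0.527  0.2851 0.0255]
17 [0.462  0.2875 0.0503] [0.443  0.2635 0.0452] [0.4673 0.2901 0.0546]
```

View pics/w2.png

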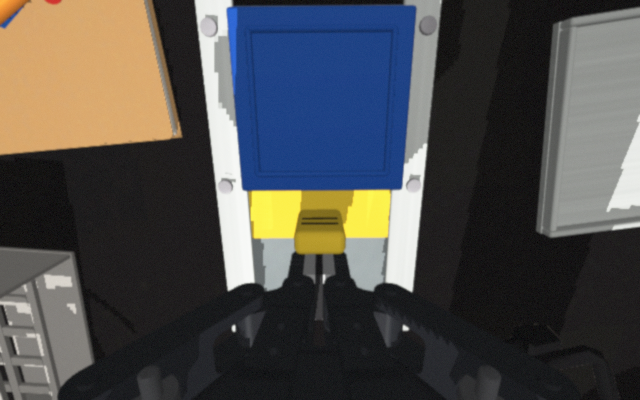

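The fork is almost home and the tab is just ahead of the fingers at (320,232). I'll creep forward until the force rises.

Emit:
play_rows --motion '[[[0.004,0,0],[0,0,0]],[[0.006,0.001,0],[0,0,0]]]'

```text
time: 6.62
tool_pos: [0.4492, 0.2763, 0.0332]
tcp_rot: [-1.262, 1.134, -1.129]
wrist_force: [-11.1, -1.4, 8.8]
width: 0.003
```

Emit:
play_rows --motion '[[[0.003,0,0],[0,0,0]],[[0.005,0.0005,0],[0,0,0]]]'

```text
time: 6.88
tool_pos: [0.4492, 0.2762, 0.0331]
tcp_rot: [-1.265, 1.137, -1.128]
wrist_force: [-16.1, -1.5, 14.7]
width: -0.004
```

The fingers stopped dead at x = 0.449 with about 16 N, so the fork is home. I'll back off and go up.

Emit:
play_rows --motion '[[[-0.012,-0.001,0],[0,0,0]],[[-0.04,-0.004,0],[0,0,0]],[[-0.05,-0.005,0.1],[0,0,0]],[[-0.05,-0.005,0.24],[0,0,0]],[[-0.05,-0.005,0.34],[0,0,0]],[[-0.05,-0.005,0.34],[0,0,0]]]'

```text
time: 7.62
tool_pos: [0.4365, 0.2766, 0.174]
tcp_rot: [-1.248, 1.126, -1.132]
wrist_force: [0.2, 0.9, -0.8]
width: 0.0
```

```bash
python3 - <<'E'
from h import *
np.set_printoptions(precision=4,suppress=True)
s=bot.read_state();print(s["tool_pos"]);T=wT(s);print(Ro.from_rotvec(s["tcp_rot"]).as_matrix());im,d=save("wrist","w3");P=wcloud(d,T)
for zl,zh,cx,cy,r in((.07,.084,.525,.284,.05),(.05,.06,.465,.278,.025)):
    b=(d>0)&(P[...,2]>zl)&(P[...,2]<zh)&(abs(P[...,0]-cx)<r)&(abs(P[...,1]-cy)<r)
    if b.any(): print(cv2.minAreaRect((P[b][:,:2]*1000).astype(np.float32)),P[b].mean(0))
E
```

```text
[0.4365 0.2766 0.174 ]
[[ 0.1062  0.0087  0.9943]
 [-0.9943  0.0047  0.1062]
 [-0.0037 -1.      0.0091]]
((524.8058471679688, 282.81951904296875), (57.84709930419922, 58.22932815551758), 6.406857013702393) [0.5255 0.2828 0.075 ]
((465.8049011230469, 276.6890563964844), (11.150579452514648, 23.02605438232422), 5.920847415924072) [0.466  0.277  0.0544]
```

View pics/w3.png

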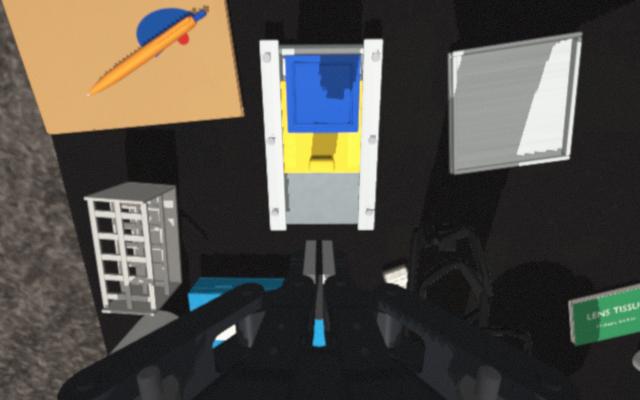

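Tab to jar centre now measures 59 mm, against 60 mm when home. I'll open the gripper and move over the blue jar.

Emit:
play_rows --motion '[[[0.15,0.012,0],[0,0,0]],[[0.221,0.018,0],[0,0,0]],[[0.221,0.018,-0.05],[0,0,0]],[[0.221,0.018,-0.05],[0,0,0]]]' --gripper 0

```text
time: 8.18
tool_pos: [0.5182, 0.2805, 0.1444]
tcp_rot: [-1.266, 1.135, -1.129]
wrist_force: [-0.1, 0.3, -0.2]
width: 0.844
```

```bash
python3 - <<'E'
from h import *
np.set_printoptions(precision=4,suppress=True)
s=bot.read_state();print(s["tool_pos"],s["width"],s["q"]);print(Ro.from_rotvec(s["tcp_rot"]).as_matrix());T=wT(s);im,d=save("wrist","w4");P=wcloud(d,T)
b=(d>0)&(P[...,2]>.07)&(P[...,2]<.084)&(abs(P[...,0]-.525)<.05)&(abs(P[...,1]-.284)<.05)
print(cv2.minAreaRect((P[b][:,:2]*1000).astype(np.float32)),P[b].mean(0))
E
```

```text
[0.5182 0.2805 0.1444] 0.8436073153641686 [0.4538 0.1782 1.8743 0.0002 1.0983 1.9183]
[[ 0.106  -0.0083  0.9943]
 [-0.9944 -0.0038  0.106 ]
 [ 0.0029 -1.     -0.0087]]
((524.5281982421875, 282.7899475097656), (58.583587646484375, 58.05602264404297), 6.544360160827637) [0.5263 0.283  0.075 ]
```

View pics/w4.png

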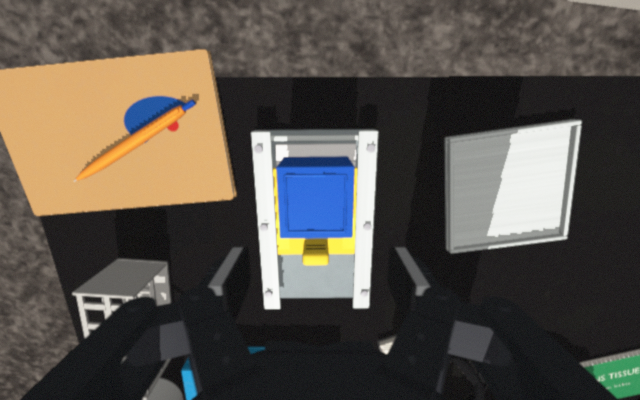

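Emit:
play_rows --motion '[[[0,0,0],[0,0,0]],[[0,0,0],[0,0,0]]]'

```text
time: 8.48
tool_pos: [0.5216, 0.2824, 0.1498]
tcp_rot: [-1.257, 1.13, -1.13]
wrist_force: [0.5, -0.8, 0.4]
width: 1.002
```

Emit:
play_rows --motion '[[[0.0085,0.003,-0.08],[0,0,0]],[[0.0085,0.003,-0.16],[0,0,0]],[[0.0085,0.003,-0.22],[0,0,0]],[[0.0085,0.003,-0.26],[0,0,0]],[[0.0085,0.003,-0.29],[0,0,0]],[[0.0085,0.003,-0.29],[0,0,0]]]'

```text
time: 9.22
tool_pos: [0.525, 0.2832, 0.0328]
tcp_rot: [-1.259, 1.131, -1.13]
wrist_force: [-0.0, 0.5, -0.2]
width: 0.999
```

Emit:
play_rows --motion '[[[0,0,0],[0,0,0]],[[0,0,0],[0,0,0]],[[0,0,0],[0,0,0]],[[0,0,0],[0,0,0]],[[0,0,0],[0,0,0]],[[0,0,0],[0,0,0]],[[0,0,0],[0,0,0]],[[0,0,0],[0,0,0]]]' --gripper 1 --squeeze 40

```text
time: 10.22
tool_pos: [0.5265, 0.2838, 0.0346]
tcp_rot: [-1.255, 1.129, -1.131]
wrist_force: [-0.5, -0.4, 5.9]
width: 0.671
```

Emit:
play_rows --motion '[[[0,0,0.015],[0,0,0]],[[0,0,0.03],[0,0,0]],[[0,0,0.05],[0,0,0]],[[0,0,0.07],[0,0,0]],[[0,0,0.09],[0,0,0]],[[0,0,0.12],[0,0,0]],[[0,0,0.15],[0,0,0]],[[0,0,0.19],[0,0,0]],[[0,0,0.23],[0,0,0]],[[0,0,0.26],[0,0,0]]]'

```text
time: 11.48
tool_pos: [0.526, 0.2836, 0.1392]
tcp_rot: [-1.256, 1.13, -1.131]
wrist_force: [0.7, 0.7, -1.1]
width: 0.676
```

```bash
python3 - <<'E'
from h import *
np.set_printoptions(precision=4,suppress=True)
for cam in("scene","top"):
    im,d=save(cam,cam+"5")
    for l in ("fork_tab","blue_jar","white_jar","tray"):
        for r in cams.mark_of(cam,l)[:1]: print(cam,l,r["conf"],w(cam,r["xyz"]))
s=bot.read_state();print(s["tool_pos"],s["wrist_force"],s["width"]);T=wT(s);im,d=save("wrist","w5");P=wcloud(d,T)
b=(d>0)&(P[...,2]>.007)&(P[...,2]<.02)&(abs(P[...,0]-.537)<.08)&(abs(P[...,1]-.093)<.08)
print(cv2.minAreaRect((P[b][:,:2]*1000).astype(np.float32)),P[b].mean(0))
E
```

```text
scene fork_tab 0.98 [0.4669 0.2832 0.049 ]
scene blue_jar 0.9 [0.5272 0.2874 0.1283]
scene white_jar 0.91 [0.5222 0.2815 0.0056]
scene tray 0.85 [ 0.5419  0.0845 -0.0049]
top fork_tab 0.64 [0.4637 0.2795 0.0599]
top blue_jar 0.65 [0.5192 0.2878 0.1243]
top white_jar 0.58 [0.5239 0.2846 0.0085]
top tray 0.79 [ 0.5384  0.0919 -0.0011]
[0.5249 0.2831 0.1365] [ 0.8294 -0.2004 -1.4806] 0.675009529270227
((537.1930541992188, 91.15602111816406), (120.2839584350586, 121.52311706542969), 14.207369804382324) [0.5407 0.0878 0.011 ]
```

View pics/scene5.png

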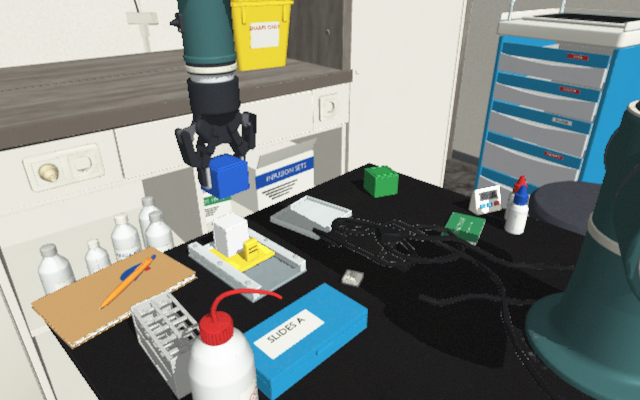

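View pics/w5.png

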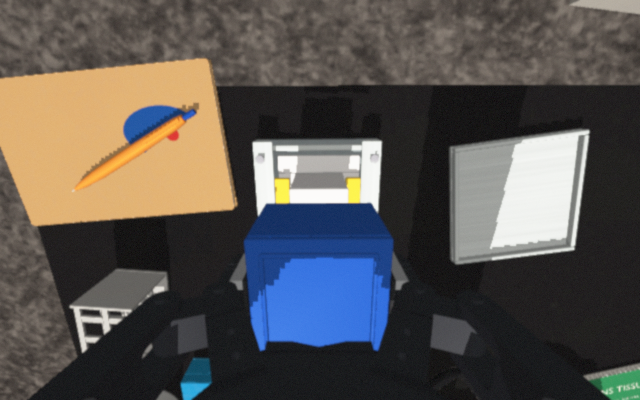

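The blue jar is free and held, and the white jar and fork stayed put. In the scene view the blue jar is at (226,175), the white jar at (230,235) and the tab at (252,248). I'll carry it to the tray, turning 8° to square it with the tray.

Emit:
play_rows --motion '[[[0.01,-0.08,0],[0,0,0.05]],[[0.02,-0.2,0],[0,0,0.1]],[[0.03,-0.32,0],[0,0,0.15]],[[0.03,-0.42,0],[0,0,0.176]],[[0.03,-0.477,0],[0,0,0.176]],[[0.03,-0.477,0],[0,0,0.176]],[[0.03,-0.477,0],[0,0,0.176]],[[0.03,-0.477,0],[0,0,0.176]],[[0.03,-0.477,0],[0,0,0.176]]]'

```text
time: 13.15
tool_pos: [0.5374, 0.0934, 0.1372]
tcp_rot: [-1.315, 1.026, -1.026]
wrist_force: [-0.5, 0.8, -1.3]
width: 0.677
```

Emit:
play_rows --motion '[[[0,0,-0.06],[0,0,0]],[[0,0,-0.12],[0,0,0]],[[0,0,-0.18],[0,0,0]],[[0,0,-0.23],[0,0,0]],[[0,0,-0.26],[0,0,0]],[[0,0,-0.28],[0,0,0]],[[0,0,-0.28],[0,0,0]],[[0,0,-0.28],[0,0,0]],[[0,0,-0.28],[0,0,0]]]'

```text
time: 14.28
tool_pos: [0.5381, 0.0926, 0.0261]
tcp_rot: [-1.314, 1.026, -1.028]
wrist_force: [1.1, -0.6, -1.7]
width: 0.675
```

```bash
python3 - <<'E'
from h import *
np.set_printoptions(precision=4,suppress=True)
s=bot.read_state();print(s["tool_pos"],s["wrist_force"],s["width"]);R=Ro.from_rotvec(s["tcp_rot"]).as_matrix();print(R)
T=wT(s);im,d=save("wrist","w6");P=wcloud(d,T);np.save("w6P.npy",P)
for n,a,z in (("jar",.045,(.03,.08)),("tray",.08,(.007,.02))):
    b=(d>0)&(P[...,2]>z[0])&(P[...,2]<z[1])&(abs(P[...,0]-.537)<a)&(abs(P[...,1]-.093)<a)
    if n=="jar": b&=(im[...,2].astype(int)>im[...,0]+50)
    print(n,P[b].min(0),P[b].max(0),cv2.minAreaRect((P[b][:,:2]*1000).astype(np.float32)))
im,d=save("top","top6");P=cloud("top",d)
for n,a,z in (("jar",.045,(.03,.08)),("tray",.08,(.007,.02))):
    b=(d>0)&(P[...,2]>z[0])&(P[...,2]<z[1])&(abs(P[...,0]-.537)<a)&(abs(P[...,1]-.093)<a)
    if n=="jar": b&=(im[...,2].astype(int)>im[...,0]+50)
    if b.any():print(n,P[b].min(0),P[b].max(0),cv2.minAreaRect((P[b][:,:2]*1000).astype(np.float32)))
save("scene","scene6")
E
```

```text
[0.5381 0.0926 0.0261] [ 1.0919 -0.5604 -1.7439] 0.6750848020449174
[[ 0.2421  0.0016  0.9702]
 [-0.9702  0.0002  0.2421]
 [ 0.0002 -1.      0.0016]]
jar [0.5078 0.0606 0.03  ] [0.572  0.1264 0.0695] ((539.7339477539062, 92.14094543457031), (53.228660583496094, 58.79175567626953), 14.111413955688477)
tray [0.5048 0.0284 0.007 ] [0.6097 0.1633 0.0199] ((557.0379638671875, 96.33876037597656), (79.74726867675781, 120.60520935058594), 13.812569618225098)
jar [0.502  0.0534 0.0304] [0.5338 0.1165 0.0747] ((517.2417602539062, 83.60975646972656), (16.588891983032227, 66.83145904541016), 14.844841003417969)
tray [0.4777 0.0216 0.007 ] [0.548  0.1397 0.0192] ((508.0601806640625, 83.37540435791016), (59.04964828491211, 114.25773620605469), 14.220776557922363)
```

View pics/w6.png

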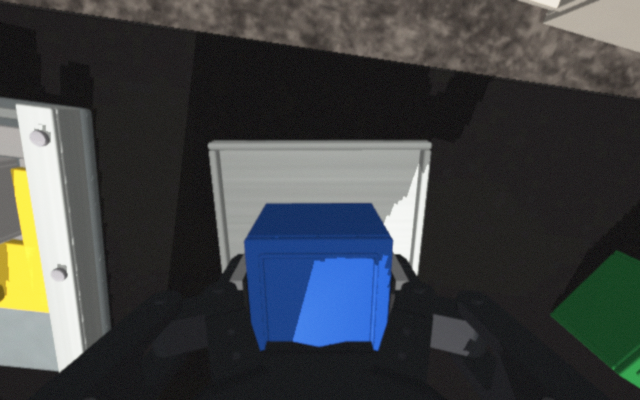

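View pics/scene6.png

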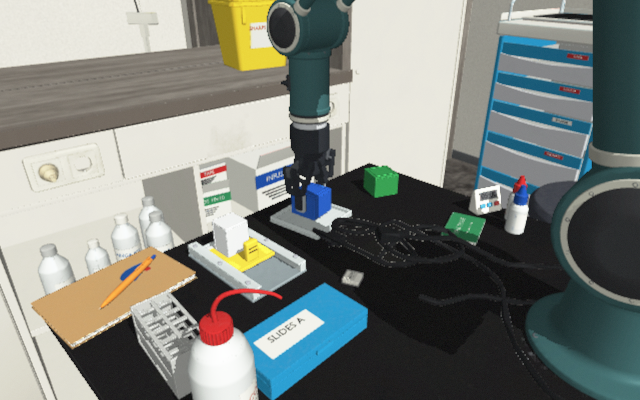

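```bash
python3 - <<'E'
from h import *
np.set_printoptions(precision=4,suppress=True)
P=np.load("w6P.npy");im=cv2.imread("pics/w6.png").astype(int)
a=np.radians(14);c,s_=np.cos(a),np.sin(a)
X=c*P[...,0]+s_*P[...,1];Y=-s_*P[...,0]+c*P[...,1]
near=(abs(P[...,0]-.537)<.08)&(abs(P[...,1]-.093)<.08)
j=near&(im[...,0]>im[...,2]+50)&(P[...,2]>.02)
t=near&(P[...,2]>.008)&(P[...,2]<.02)&~j
for n,m in(("jar",j),("tray",t)):
    print(n,"X pct",np.percentile(X[m],[0.5,2,50,98,99.5]),"Y",np.percentile(Y[m],[0.5,2,50,98,99.5]),"z",np.percentile(P[m][:,2],[1,99]))
f=j&(P[...,2]<.06); print("front face X",np.median(X[f]), "z range",P[f][:,2].min())
E
```

```text
jar X pct [0.5227 0.525  0.5571 0.5722 0.5725] Y [-0.0692 -0.0681 -0.0407 -0.0136 -0.0125] z [0.0234 0.0984]
tray X pct [0.527  0.5305 0.5934 0.6033 0.6034] Y [-0.101  -0.1006 -0.0422  0.0179  0.0183] z [0.0082 0.0191]
front face X 0.5718453002486279 z range 0.020011803124046185
```

The jar is centred on the tray within about 1 mm. Lowering.

Emit:
play_rows --motion '[[[0,0,-0.012],[0,0,0]],[[0,0,-0.022],[0,0,0]],[[0,0,-0.026],[0,0,0]],[[0,0,-0.026],[0,0,0]],[[0,0,-0.026],[0,0,0]]]'

```text
time: 15.05
tool_pos: [0.5375, 0.0926, 0.0149]
tcp_rot: [-1.315, 1.027, -1.027]
wrist_force: [-0.1, -1.0, -0.7]
width: 0.678
```

Emit:
play_rows --motion '[[[0,0,-0.003],[0,0,0]],[[0,0,-0.004],[0,0,0]],[[0,0,-0.004],[0,0,0]]]'

```text
time: 15.42
tool_pos: [0.5373, 0.0926, 0.0132]
tcp_rot: [-1.315, 1.027, -1.027]
wrist_force: [-0.5, -0.0, 0.3]
width: 0.672
```

Emit:
play_rows --motion '[[[0,0,-0.003],[0,0,0]],[[0,0,-0.004],[0,0,0]],[[0,0,-0.004],[0,0,0]]]'

```text
time: 15.8
tool_pos: [0.5376, 0.0926, 0.0126]
tcp_rot: [-1.315, 1.027, -1.027]
wrist_force: [-2.7, 0.6, 5.9]
width: 0.676
```

Contact at about 6 N. Releasing.

Emit:
play_rows --motion '[[[0,0,0],[0,0,0]],[[0,0,0],[0,0,0]],[[0,0,0],[0,0,0]],[[0,0,0],[0,0,0]],[[0,0,0],[0,0,0]]]' --gripper 0.1

```text
time: 16.42
tool_pos: [0.5374, 0.0925, 0.0116]
tcp_rot: [-1.315, 1.027, -1.027]
wrist_force: [0.0, 0.0, -0.6]
width: 0.899
```

Emit:
play_rows --motion '[[[0,0,0.04],[0,0,0]],[[0,0,0.1],[0,0,0]],[[0,0,0.2],[0,0,0]],[[0,0,0.32],[0,0,0]],[[0,0,0.42],[0,0,0]],[[-0.1,-0.2,0.45],[0,0,0]],[[-0.15,-0.4,0.45],[0,0,0]],[[-0.15,-0.5,0.45],[0,0,0]],[[-0.15,-0.5,0.45],[0,0,0]],[[-0.15,-0.5,0.45],[0,0,0]]]'

```text
time: 17.68
tool_pos: [0.4773, -0.109, 0.193]
tcp_rot: [-1.313, 1.028, -1.031]
wrist_force: [-0.4, 0.6, 0.4]
width: 0.9
```

```bash
python3 - <<'E'
from h import *
np.set_printoptions(precision=4,suppress=True)
s=bot.read_state();print(s["time"],s["tool_pos"])
im,d=save("top","top7");P=cloud("top",d)
for n,c,a,z in (("jar",(.537,.093),.045,(.045,.08)),("tray",(.537,.093),.08,(.007,.02)),("white",(.525,.284),.035,(.06,.09)),("tab",(.465,.278),.02,(.045,.06))):
    b=(d>0)&(P[...,2]>z[0])&(P[...,2]<z[1])&(abs(P[...,0]-c[0])<a)&(abs(P[...,1]-c[1])<a)
    if b.any():print(n,P[b].mean(0),P[b].max(0)[2],cv2.minAreaRect((P[b][:,:2]*1000).astype(np.float32)))
save("scene","scene7")
for l in ("fork_tab","blue_jar","white_jar"):
    for r in cams.mark_of("scene",l)[:1]: print(l,r["conf"],w("scene",r["xyz"]))
a=cv2.imread("pics/top7.png")[120:270,170:450];cv2.imwrite("pics/top7z.png",cv2.resize(a,None,fx=2.8,fy=2.8))
E
```

```text
17.675 [ 0.4773 -0.109   0.193 ]
jar [0.5356 0.0937 0.0529] 0.058789007166714174 ((536.0164184570312, 93.62598419189453), (58.51814651489258, 57.72068786621094), 14.10704231262207)
tray [0.5353 0.0938 0.0108] 0.019682344981664962 ((537.3229370117188, 93.34747314453125), (120.52384948730469, 119.90394592285156), 14.004541397094727)
white [0.5227 0.2835 0.0705] 0.07565803625033786 ((523.1002197265625, 284.07049560546875), (44.11811065673828, 43.961483001708984), 5.951526165008545)
tab [0.4653 0.2783 0.0543] 0.059740268261460845 ((465.22265625, 277.97674560546875), (11.204049110412598, 21.56564712524414), 1.1474006175994873)
fork_tab 0.72 [0.4697 0.2818 0.0506]
white_jar 0.74 [0.5221 0.2828 0.0063]
```

View pics/top7z.png

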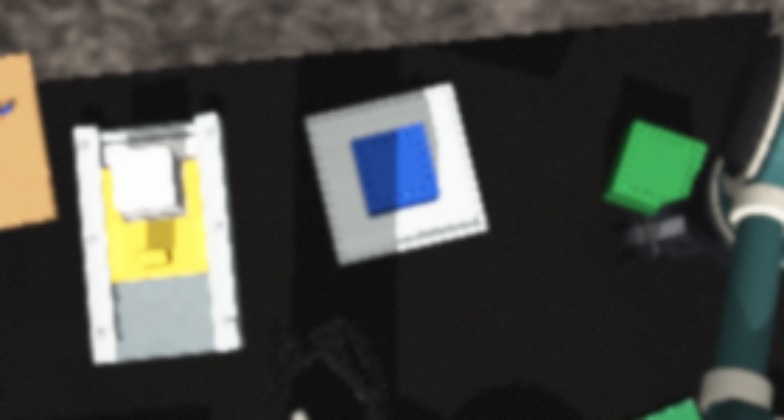

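View pics/scene7.png

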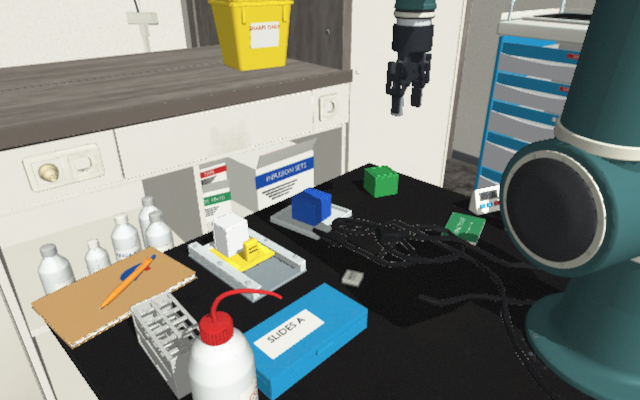

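Everything is in place: the blue jar is centred in the tray (395,170 in the zoomed top view), the white jar is in the nest and the fork is home. Handing in.

```bash
python3 -c "
from h import *
print(bot.finish_job())"
```

```text
the job is handed in; nothing more can be done
None
```

The job is done and handed in at about 17.8 s of the 51 s allowed; `finish_job()` reported no verdict.

I pushed the fork's tab with the closed fingers until it stopped at about 16 N. Then I gripped the blue jar across the slide direction and lifted it straight up 104 mm. I turned it 8° to square it with the tray and lowered it until it touched at about 6 N. I then released it and moved the arm clear.

Last checks, from the overhead depth picture unless noted:
- **Blue jar:** upright and still upside down, 1.3 mm from the tray's centre and square to it. Its top is at about 53 mm, which is right for standing on the tray floor.
- **White jar:** still in the stand, with its top at about 70.5 mm against 71 mm expected.
- **Fork:** the tab is 58–59 mm from the white jar's centre, against 60 mm nominal. That is within measuring error, and the tab is where it was after the push.
- **Missed detection:** the recogniser did not report the blue jar in the last scene picture, but it is plainly visible there, standing in the tray.

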